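# Open the label printer at the shop-floor terminal

### The job

The label roll is used up: open the label printer. Put one fingertip on each of its two release buttons, press both down together and keep them down until the cover has sprung up on its own; then let go and push the cover up and right back with the fingers until it stays wide open. Pick nothing up, leave the things standing round the printer where they are, and finish with the hand clear.

Things in the scene. Friction and masses are not known exactly. Their poses are not given: they have to be found in the camera images.
- printer: Desktop label printer screwed to the work surface: black case, grey clamshell cover, 198 (x) x 120 (y) x 130 mm high. Origin on the work surface under its middle; own x points from front to rear, y to its left, z up. The case's front, x = -106 to -52 mm, is a block with a flat deck at z = 80 mm carrying the two buttons. Behind it the tub under the cover has no wall or part above z = 82 mm.
- release_left_top (a point): Centre of the top of the left release button: grey key, 22 (x) by 25 mm (y), top 10 mm above the deck, 76 mm in front of the printer's origin, 33 mm left of its centre line. The two buttons lie side by side, 66 mm apart centre to centre, 15 mm of free deck between each and the cover. Axes as the printer's. Moves with the button.
- release_right_top (a point): The same on the right release button, 33 mm right of the centre line.
- release_left (a joint): Travel of the left button in m: 0 up, 0.008 fully down (it still stands 2 mm above the deck). It springs back by itself; 2 to 3 N starts it, 3 to 4 N holds it fully down. Each button drops its own catch, which lets go of the cover at about 0.004; the cover is free only while both are down together.
- release_right (a joint): The same for the right release button.
- cover (a joint): Angle of the cover (200 g) in rad: 0 shut and latched. With both catches dropped a spring lifts it in 1 to 2.5 s to about 0.5, where it rests. From there it must be pushed (1 to 4 N at its front edge, best along its swing, up and back); past about 0.8 it tips over by its own weight and settles, damped, in 2 to 4 s at its stop at 1.45, wide open.
- cover_edge (a point): Middle of the lower edge of the cover's front face (20 mm high, 112 mm wide). Moves with the cover: shut, at x = -50, z = 80 mm of the printer; sprung up, at about x = -10, z = 138 mm. Pushing here swings the cover. Two small catch blocks hang 4 mm below this edge, 33 mm either side. Behind it the shut cover rises rounded to z = 130 mm at x = 0 to 45 mm.
- cover_hinge (a point): Hinge line of the cover (along the printer's y), at the rear: x = 85, z = 30 mm of the printer. The cover's front edge swings about it at a radius of 144 mm, its upper front corner at 152 mm.
- label_roll: Bystander: fresh roll of white labels standing on its end, 64 mm diameter, 57 mm high, loose. Origin at the centre of its underside. Leave it.
- tape_roll: Bystander: brown roll of packing tape lying flat, 100 mm diameter, 48 mm high, loose. Origin at the centre of its underside. Leave it.
- scanner: Bystander: black hand-held barcode scanner lying on its side, about 120 x 155 mm, 44 mm high, loose. Origin on the work surface under its head; the head points along its own x, the handle runs towards its -y. Leave it.
There are look-alikes about, which are no part of the job. Of the things that look like the printer, take the one that is nearest to the robot's base at the start.

How it is judged:
On the way, in this order (a step that is already met when the one before it is completed fails the run):
1. both release buttons are pressed down together by the fingers (value of joint each of release_left, release_right above 0.0035 m and contact force between the fingers and release_left above 0.5 N and contact force between the fingers and release_right above 0.5 N), for 0.1 s.
2. both are still held down when the cover has sprung up (all of step 1 and value of joint cover between 0.35 and 0.75 rad), for 0.1 s.
3. the fingers push the cover on from where it sprang to, the buttons let go (value of joint cover above 0.58 rad and contact force between the fingers and cover above 0.3 N and value of joint each of release_left, release_right below 0.0015 m), for 0.05 s.
4. the cover goes back past its tipping point (value of joint cover above 1 rad), for 0.1 s.
At the end, for the whole second after the job is handed in: The cover rests wide open (1.3 rad or more of 1.45), both release buttons are up (within 1.5 mm), and the bystanders are within 30 mm of where they stood (value of joint cover above 1.3 rad and velocity of joint cover below 0.1 rad/s and value of joint each of release_left, release_right below 0.0015 m); the robot touches nothing.
It fails at once if one release button is pressed down on its own while the other is up ((value of joint release_left above 0.005 m and value of joint release_right below 0.001 m) or (value of joint release_right above 0.005 m and value of joint release_left below 0.001 m)).
It fails at once if a thing standing round the printer is lifted or shifted by more than 30 mm (distance of any of label_roll, tape_roll, scanner from where it was at the start of the episode above 0.03 m).
It also fails if it takes over 40 s, if anything falls off the work surface, if the arm or the gripper's body presses on something with over 40 N, if the wrist force passes 120 N, or if a joint passes its speed limit or range.

### The arm

A 6-joint arm with a two-finger parallel gripper is mounted at the origin on the work surface. World frame = base frame: x ahead of the robot, y to its left, z up, the work surface at z = 0. Lengths are in m, angles in rad, forces in N, time in s.
With the tool pointing down it reaches from about 0.3 to 0.775 m from the base axis. Payload 14.6 kg.
Tool frame: the origin (TCP) lies where the fingers leave the gripper's body, on its centre line; the fingertips stand 97 mm ahead of it and the grasp point (between the pads) lies 78 mm ahead of it (ctrl.finger_overhang is the distance from the TCP to the fingertips, in m); z points along the fingers, y is the direction in which the jaws open and shut (so a half turn about z gives the same grasp; the last joint's range is limited). The gripper opens to 94 mm and grips with 3 to 60 N. Pads are 16 mm wide; open, the fingers measure 119 mm over their backs; the gripper's body (75 mm by 177 mm) begins 78 mm behind the grasp point.
Start: joints at [1.214, 0.3, 1.521, -0, 1.321, -0.067], TCP at [0.157, 0.527, 0.303] pointing down, gripper open.
Joint ranges: [-3.03, 3.03], [-0.79, 2.21], [0.23, 2.52], [-1.04, 4.18], [0, 3.07], [-2.55, 2.55]. Speed limits (rad/s): [2.22, 2.22, 2.57, 3.14, 3.14, 3.14].

### API

Orientations are given as [roll, pitch, yaw] about the fixed x, y, z axes, in that order (R = Rz(yaw) Ry(pitch) Rx(roll)).
In Python, from station import ctrl, imaging, hand_in gives the robot as it stands.
- The arm moves only by the shell command python3 -m pendant 'ROWS' [FORCE]. ROWS is JSON, a list of rows, each a list of 7 numbers: the shift along the tool's x, y, z normalised to -1 to 1, where 1 is 120 mm, then the turn, a rotation vector about the tool's x, y, z normalised to -1 to 1, where 1 is 30 degrees, then the closure, from -1 (fully open) to 1 (shut). A call has 1 to 10 rows; each row shifts and turns the commanded pose from where the row before left it, along the tool's axes as they then stand; what a row does not reach is not made up. A row lasts 1/12 s, in which the tool goes at most 41.7 mm and 7.16 degrees, less where a joint would pass 70% of its speed; a pose out of reach is approached as far as the arm can. A call with a number of a shift or a turn outside -1 to 1 is refused whole. A call with a gripper value outside its range is refused whole. The fingers move at their own pace and stop on an object; FORCE is the grip in N (left out, the last holds). Time passes only in rows, so rows that do not move let the fingers close. It gives the time, the measured TCP pose, the force and the opening at its end, in the units of the state.
- ctrl.get_obs(): the state, without advancing time (a new reading comes with each control period).
- imaging.camera(name): name is "scene" or "top"; returns a dict with "image" (480x640x3 uint8, red, green, blue), "mtx" (3x3 intrinsics, pixels), "k1" (the pictures are not rectified: a ray, as slopes to the right and down, at radius r is drawn at 1 + k1 r^2 times it, then the intrinsics apply), "rvec" (rotation vector, rad) and "tvec" (3), from world to camera coordinates, as OpenCV has them. Camera axes: x right, y down, z forward; pixel columns grow to the right and rows downward; lengths in m; the calibration is good to about 2 mm. A picture is of the moment at which its call begins. There is no depth.
- hand_in(): hands the job in, once; it reports no verdict.
The state is a dict: "time_s": time; "qpos": joint angles; "joint_vel": joint speeds; "tau": joint torques, N m; "ee_pos": TCP position; "eef_rot": TCP orientation; "force": force on the tool from outside, world axes, zero at the start; "moment": the same for the moment, N m; "grip_width": finger opening in m.
Only numpy, scipy, OpenCV 4.12 (cv2) and the standard library are available. Lean on these libraries where they do the work, as an engineer would, in place of code of your own. Each camera call takes 0.05 s, during which the arm holds its last target.

## Working session

There is one attempt and no reset: what is moved stays moved. The work goes in short steps, Python scripts to look and compute and a shell command to move; the robot and the scene stay as the last step left them, time stands still between calls to the robot, and variables do not carry over. Pictures are saved under pics/ and viewed, and the job is handed in when it is done.

```bash
ls; mkdir -p pics
python3 - <<'E'
from station import ctrl, imaging
import cv2
for n in ("scene","top"):
    c=imaging.camera(n)
    cv2.imwrite(f"pics/{n}0.png",c["image"][:,:,::-1])
    print(n,c["mtx"].tolist(),c["k1"],c["rvec"],c["tvec"])
print(ctrl.get_obs(), ctrl.finger_overhang)
E
```

```text
pics
scene [[468.2960938502339, 0.0, 317.7180498435447], [0.0, 468.2960938502339, 239.68521499872477], [0.0, 0.0, 1.0]] -0.07638646999687052 [ 1.59348771  1.95668789 -0.78115546] [ 0.11044697 -0.3756543   1.41303074]
top [[623.3286724049229, 0.0, 317.31968253755105], [0.0, 623.3286724049229, 238.2076606127499], [0.0, 0.0, 1.0]] -0.19749706136550385 [ 2.16528941 -2.18868522  0.11230209] [0.01918136 0.62171606 1.23010228]
{'time_s': 0.1, 'qpos': array([ 1.21438182e+00,  3.00454097e-01,  1.52152232e+00,  4.17480497e-05,
        1.32070577e+00, -6.65763421e-02]), 'joint_vel': array([ 0.00155756, -0.00150193, -0.00312397, -0.00045115,  0.0017897 ,
       -0.00022241]), 'tau': array([ 1.10098656e-03, -5.32646656e+01, -3.53281903e+01,  7.08679436e-02,
        2.36534845e-02, -1.96967187e-05]), 'ee_pos': array([0.15712531, 0.52693898, 0.30212046]), 'eef_rot': array([-3.14050822e+00, -1.12832197e-04,  2.85174407e+00]), 'force': array([-1.16984136, -0.69488756,  0.454175  ]), 'moment': array([ 0.0141736 , -0.00893597,  0.00359046]), 'grip_width': 0.09399284401523755} 0.0972
```

View pics/scene0.png

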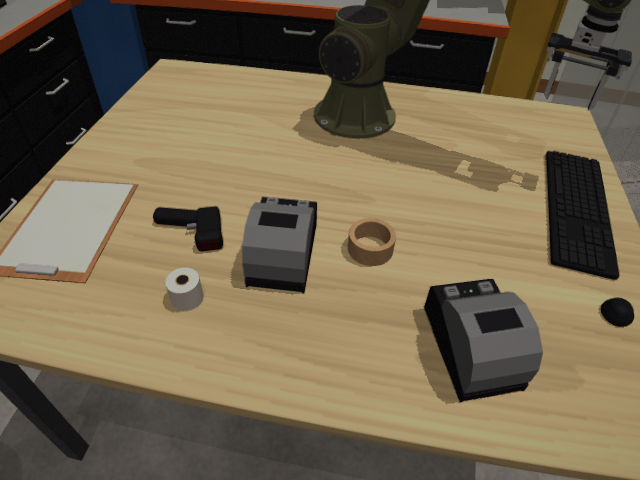

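View pics/top0.png

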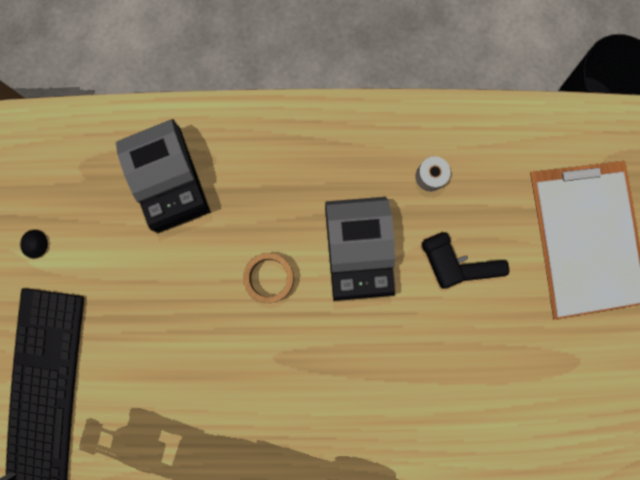

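The near printer is centred at about (361,248) in the top view, with its buttons at about (347,284) and (381,283) facing the robot. The look-alike at (165,175) is farther away. I'll enlarge the near one.

Run:
```python
import cv2
a=cv2.imread("pics/top0.png")[185:310,310:410]
cv2.imwrite("pics/topc.png",cv2.resize(a,None,fx=4.8,fy=4.8,interpolation=cv2.INTER_CUBIC))
a=cv2.imread("pics/scene0.png")[190:300,230:330]
cv2.imwrite("pics/scenec.png",cv2.resize(a,None,fx=5,fy=5,interpolation=cv2.INTER_CUBIC))
```

```text
(no output)
```

View pics/topc.png

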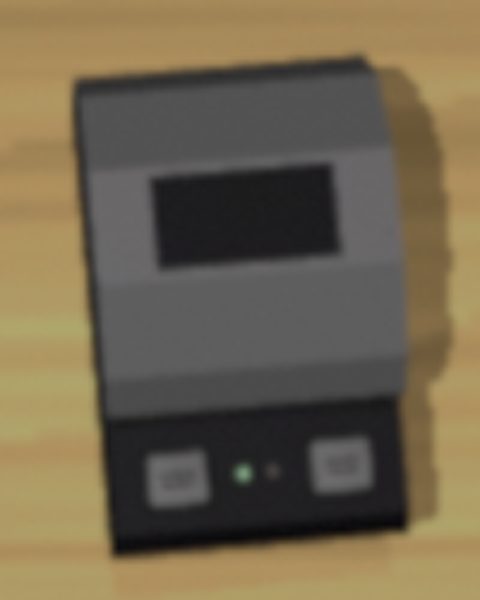

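View pics/scenec.png

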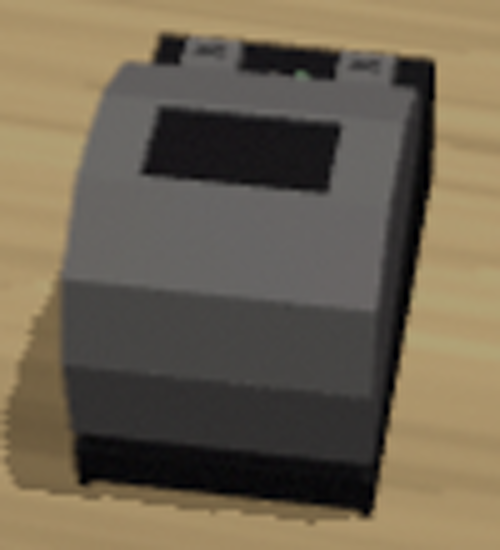

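```bash
cat > h.py <<'E'
import numpy as np, cv2
from station import ctrl, imaging
from scipy.spatial.transform import Rotation as Rot
CAL={}
def cal(n):
    # calibrations copied from first camera call, no time used
    if n=="top":
        return np.array([[623.3286724,0,317.31968],[0,623.3286724,238.20766],[0,0,1]]),-0.19749706,np.array([2.16528941,-2.18868522,0.11230209]),np.array([0.01918136,0.62171606,1.23010228])
    return np.array([[468.29609,0,317.71805],[0,468.29609,239.685215],[0,0,1]]),-0.07638647,np.array([1.59348771,1.95668789,-0.78115546]),np.array([0.11044697,-0.3756543,1.41303074])
def ray(n,u,v):
    K,k1,r,t=cal(n); p=cv2.undistortPoints(np.array([[[u,v]]],float),K,np.array([k1,0,0,0,0.]))[0,0]
    R=cv2.Rodrigues(r)[0]; return -R.T@t, R.T@np.array([p[0],p[1],1])
def at(n,u,v,z):
    o,d=ray(n,u,v); return o+d*(z-o[2])/d[2]
def px(n,P):
    K,k1,r,t=cal(n); return cv2.projectPoints(np.atleast_2d(np.array(P,float)),r,t,K,np.array([k1,0,0,0,0.]))[0][:,0]
E
python3 - <<'E'
from h import *
def c(u,v): return (310+(u+.5)/4.8-.5,185+(v+.5)/4.8-.5)
def s(u,v): return (230+(u+.5)/5-.5,190+(v+.5)/5-.5)
L=at("top",*c(178,478),.09);R=at("top",*c(342,464),.09)
print(L,R,np.linalg.norm(L-R))
ls=at("scene",*s(366,65),.09); rs=at("scene",*s(212,50),.09);print("scene",ls,rs,np.linalg.norm(ls-rs))
d=R-L; ang=np.arctan2(d[1],d[0])+np.pi/2; print("yaw",ang)
m=(L+R)/2; O=m+.076*np.array([np.cos(ang),np.sin(ang),0]);print("origin",O[:2])
for q in [(115,540),(407,518),(113,553),(407,530)]: print(q,at("top",*c(*q),.08),at("top",*c(*q),0.))
# predicted corners
Rz=Rot.from_euler('z',ang).as_matrix(); O[2]=0
pts=[(-.106,.06,.08),(-.106,-.06,.08),(-.106,.06,0),(-.106,-.06,0),(-.05,.056,.08),(-.05,-.056,.08),(.092,.06,.0),(.092,-.06,0),(-.076,.033,.09),(-.076,-.033,.09)]
W=[O+Rz@np.array(p) for p in pts]
for p,a,b in zip(pts,px("top",W),px("scene",W)): print(p,((a-[310,185]+.5)*4.8-.5).round(),((b-[230,190]+.5)*5-.5).round())
E
```

```text
[ 0.52720629 -0.04214598  0.09      ] [ 0.53193364 -0.10785477  0.09      ] 0.06587861476675883
scene [ 0.52589516 -0.04246043  0.09      ] [ 0.5305719  -0.10859351  0.09      ] 0.0662982373938224
yaw 0.07182024733895376
origin [ 0.60537404 -0.06954673]
(115, 540) [ 0.50284264 -0.01705065  0.08      ] [ 0.50282766 -0.01977393  0.        ]
(407, 518) [ 0.51005332 -0.13490166  0.08      ] [ 0.51051781 -0.1454613   0.        ]
(113, 553) [ 0.49764295 -0.01618256  0.08      ] [ 0.49728223 -0.01884812  0.        ]
(407, 530) [ 0.50522419 -0.13481277  0.08      ] [ 0.50536757 -0.14536649  0.        ]
(-0.106, 0.06, 0.08) [116. 559.] [438.  46.]
(-0.106, -0.06, 0.08) [412. 533.] [166.  20.]
(-0.106, 0.06, 0) [109. 558.] [434. 179.]
(-0.106, -0.06, 0) [388. 534.] [177. 153.]
(-0.05, 0.056, 0.08) [114. 419.] [412. 131.]
(-0.05, -0.056, 0.08) [390. 396.] [148. 105.]
(0.092, 0.06, 0.0) [ 71. 100.] [372. 518.]
(0.092, -0.06, 0) [346.  78.] [ 79. 485.]
(-0.076, 0.033, 0.09) [178. 478.] [366.  67.]
(-0.076, -0.033, 0.09) [342. 464.] [213.  52.]
```

The positions check out. The buttons come out 65.9 mm apart in the top view and 66.3 mm in the scene view (nominal 66), and the predicted corners match the picture. The button midpoint is about (0.5285, -0.0752) and the printer yaw is about 0.072. I'll turn the tool to that yaw first and set the finger gap to about 53.5 mm, which puts the fingertip centres 66 mm apart.

```bash
cat >> h.py <<'E'
YAW=0.0715; MID=np.array([.5285,-.0752]); 
PO=np.append(MID+.076*np.array([np.cos(YAW),np.sin(YAW)]),0); PR=Rot.from_euler('z',YAW).as_matrix()
def p2w(p): return PO+PR@np.array(p,float)
def w2p(w): return PR.T@(np.array(w,float)-PO)
def tool(): 
    o=ctrl.get_obs(); return o, np.array(o["ee_pos"]), Rot.from_euler('xyz',o["eef_rot"]).as_matrix()
def rep(target_tip=None, tilt=0.):
    o,p,R=tool(); tip=p+R[:,2]*ctrl.finger_overhang
    print("t",round(o["time_s"],2),"tcp",p.round(4),"tip(printer)mm",(w2p(tip)*1e3).round(1),"F",np.round(o["force"],2),"M",np.round(o["moment"],2),"w",round(o["grip_width"],4))
    print("q",np.round(o["qpos"],3))
    # desired orientation: x=-printer x, y=printer y, z=down, tilted forward by tilt
    D=PR@np.array([[-1,0,0],[0,1,0],[0,0,-1.]]).T
    D=D@Rot.from_rotvec([0,-tilt,0]).as_matrix()
    rv=Rot.from_matrix(R.T@D).as_rotvec()
    print("turn needed /30deg",(rv/np.radians(30)).round(3))
    if target_tip is not None:
        w=p2w(target_tip)-D[:,2]*ctrl.finger_overhang
        print("shift needed /120mm (tool axes)",(R.T@(w-p)/.12).round(3), "tcp target",w.round(4))
E
python3 -m pendant '[[0,0,0,0,0,-0.173,-0.138],[0,0,0,0,0,-0.173,-0.138],[0,0,0,0,0,-0.173,-0.138],[0,0,0,0,0,-0.173,-0.138],[0,0,0,0,0,0,-0.138],[0,0,0,0,0,0,-0.138]]'
python3 -c "
from h import *
rep([-.076,0,.16])"
```

```text
time_s: 0.6
ee_pos: [0.1571, 0.527, 0.3024]
eef_rot: [-3.141, -0.0, -3.072]
force: [0.4, 0.0, -0.8]
grip_width: 0.0571
t 0.6 tcp [0.1571 0.527  0.3024] tip(printer)mm [-403.4  627.2  205.2] F [ 0.38  0.04 -0.78] M [-0.02  0.06 -0.03] w 0.0571
q [ 1.214  0.3    1.521 -0.     1.321 -0.426]
turn needed /30deg [-0.001 -0.    -0.003]
shift needed /120mm (tool axes) [-2.737 -5.222  0.379] tcp target [ 0.5285 -0.0752  0.2572]
```

```bash
python3 -m pendant '[[-0.136,-0.261,0,0,0,0,-0.138],[-0.136,-0.261,0,0,0,0,-0.138],[-0.136,-0.261,0,0,0,0,-0.138],[-0.136,-0.261,0,0,0,0,-0.138],[-0.136,-0.261,0,0,0,0,-0.138],[-0.136,-0.261,0,0,0,0,-0.138],[-0.136,-0.261,0,0,0,0,-0.138],[-0.136,-0.261,0,0,0,0,-0.138],[-0.136,-0.261,0,0,0,0,-0.138],[-0.136,-0.261,0,0,0,0,-0.138]]'
python3 -m pendant '[[-0.136,-0.261,0,0,0,0,-0.138],[-0.136,-0.261,0,0,0,0,-0.138],[-0.136,-0.261,0,0,0,0,-0.138],[-0.136,-0.261,0,0,0,0,-0.138],[-0.136,-0.261,0,0,0,0,-0.138],[-0.136,-0.261,0,0,0,0,-0.138],[-0.136,-0.261,0,0,0,0,-0.138],[-0.136,-0.261,0,0,0,0,-0.138],[-0.136,-0.261,0,0,0,0,-0.138],[-0.136,-0.261,0,0,0,0,-0.138]]'
python3 -c "
from h import *
rep([-.076,0,.115])"
```

```text
time_s: 1.43
ee_pos: [0.3431, 0.2249, 0.3028]
eef_rot: [3.141, 0.0, -3.072]
force: [0.8, 0.3, 1.0]
grip_width: 0.0537
time_s: 2.27
ee_pos: [0.5287, -0.0758, 0.3025]
eef_rot: [3.141, -0.0, -3.073]
force: [-0.5, 1.0, -0.6]
grip_width: 0.0534
t 2.27 tcp [ 0.5287 -0.0758  0.3025] tip(printer)mm [-75.9  -0.6 205.3] F [-0.54  1.   -0.61] M [0.07 0.01 0.  ] w 0.0534
q [-0.211  0.265  1.566  0.     1.311 -1.851]
turn needed /30deg [ 0.    -0.    -0.005]
shift needed /120mm (tool axes) [0.001 0.005 0.753] tcp target [ 0.5285 -0.0752  0.2122]
```

```bash
python3 -m pendant '[[0,0,0.2,0,0,0,-0.138],[0,0,0.2,0,0,0,-0.138],[0,0,0.2,0,0,0,-0.138],[0,0.005,0.16,0,0,0,-0.138],[0,0,0,0,0,0,-0.138]]'
python3 - <<'E'
from h import *
rep([-.076,0,.09])
for n,b in (("scene",(180,300,220,340)),("top",(200,320,300,420))):
    im=imaging.camera(n)["image"][b[0]:b[1],b[2]:b[3],::-1]
    cv2.imwrite(f"pics/{n}1.png",cv2.resize(im,None,fx=5,fy=5,interpolation=cv2.INTER_CUBIC))
E
```

```text
time_s: 2.68
ee_pos: [0.5268, -0.0732, 0.2078]
eef_rot: [3.14, -0.006, -3.072]
force: [-0.5, 0.4, 0.4]
grip_width: 0.0534
t 2.68 tcp [ 0.5268 -0.0732  0.2078] tip(printer)mm [-78.1   2.2 110.6] F [-0.51  0.45  0.44] M [ 0.1  -0.02 -0.01] w 0.0534
q [-0.207  0.361  1.674  0.     1.113 -1.847]
turn needed /30deg [ 0.003 -0.011 -0.004]
shift needed /120mm (tool axes) [-0.014 -0.018  0.171] tcp target [ 0.5285 -0.0752  0.1872]
```

View pics/scene1.png

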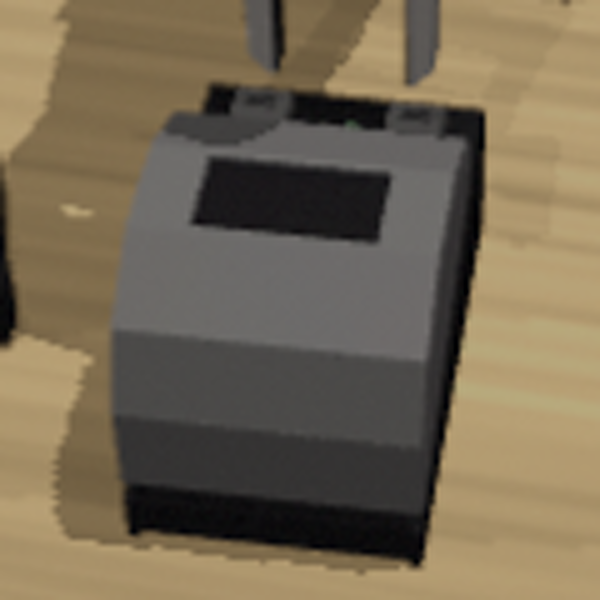

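View pics/top1.png

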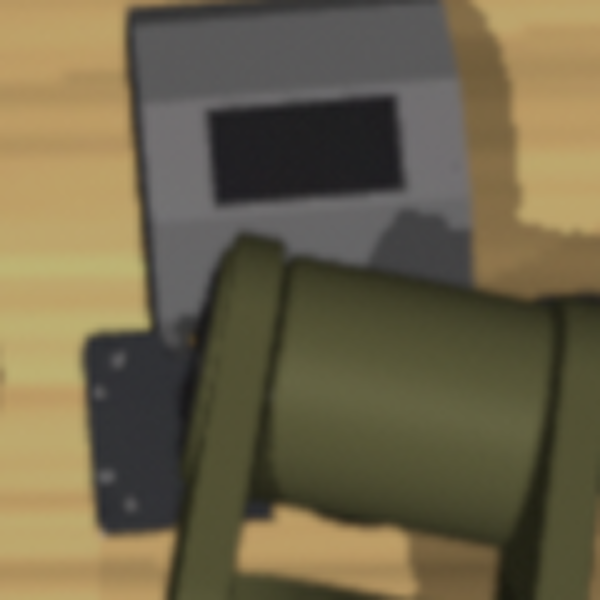

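The scene crop shows the fingertips at about (265,68) and (420,80), above the buttons at (263,100) and (415,118). The arm and gripper hide the buttons in the top view. I'll check the settled pose and the predicted tip pixels.

Run:
```python
from h import *
rep([-.076,0,.09])
o,p,R=tool()
for sy in (1,-1):
  for dx in (-.008,.008):
    for dy in (.0267,.0392):
      w=p+R@np.array([dx,sy*dy,.0972]); print(sy,dx,dy,((px("scene",[w])[0]-[220,180]+.5)*5-.5).round())
```

```text
t 2.78 tcp [ 0.5281 -0.0735  0.2118] tip(printer)mm [-76.3   1.8 114.6] F [-0.73  0.08  0.49] M [0.07 0.05 0.02] w 0.0532
q [-0.207  0.357  1.669 -0.     1.116 -1.848]
turn needed /30deg [ 0.    -0.001 -0.002]
shift needed /120mm (tool axes) [-0.002 -0.015  0.205] tcp target [ 0.5285 -0.0752  0.1872]
1 -0.008 0.0267 [403.  82.]
1 -0.008 0.0392 [432.  85.]
1 0.008 0.0267 [408.  57.]
1 0.008 0.0392 [438.  60.]
-1 -0.008 0.0267 [276.  69.]
-1 -0.008 0.0392 [246.  67.]
-1 0.008 0.0267 [283.  45.]
-1 0.008 0.0392 [254.  42.]
```

```bash
python3 -m pendant '[[-0.002,-0.015,0.05,0,0,0,-0.138],[0,0,0.05,0,0,0,-0.138],[0,0,0.04,0,0,0,-0.138],[0,0,0.03,0,0,0,-0.138],[0,0,0.01,0,0,0,-0.138],[0,0,0,0,0,0,-0.138]]'
python3 -c "
from h import *
rep([-.076,0,.084])"
python3 -m pendant '[[0,0,0.01,0,0,0,-0.138],[0,0,0.01,0,0,0,-0.138],[0,0,0.01,0,0,0,-0.138],[0,0,0.01,0,0,0,-0.138]]'
python3 -c "
from h import *
rep([-.076,0,.084])"
```

```text
time_s: 3.28
ee_pos: [0.5284, -0.0752, 0.1896]
eef_rot: [3.141, -0.0, -3.069]
force: [-0.8, -0.4, -0.1]
grip_width: 0.0533
t 3.28 tcp [ 0.5284 -0.0752  0.1896] tip(printer)mm [-76.2   0.   92.4] F [-0.79 -0.39 -0.14] M [-0.01 -0.01  0.01] w 0.0533
q [-0.21   0.386  1.686 -0.     1.069 -1.853]
turn needed /30deg [ 0.    -0.001  0.002]
shift needed /120mm (tool axes) [-0.001 -0.     0.07 ] tcp target [ 0.5285 -0.0752  0.1812]
time_s: 3.62
ee_pos: [0.5285, -0.0752, 0.1853]
eef_rot: [-3.141, 0.001, -3.069]
force: [-1.3, 0.6, 4.9]
grip_width: 0.0535
t 3.62 tcp [ 0.5285 -0.0752  0.1853] tip(printer)mm [-75.9  -0.   88.1] F [-1.29  0.56  4.86] M [ 0.08  0.25 -0.03] w 0.0535
q [-0.21   0.392  1.689  0.     1.06  -1.853]
turn needed /30deg [-0.     0.001  0.002]
shift needed /120mm (tool axes) [0.    0.    0.035] tcp target [ 0.5285 -0.0752  0.1812]
```

Contact is at 88 mm with 4.9 N and nearly no moment about x, so both buttons are being touched. Next I'll press to about 83 mm and hold.

```bash
python3 -m pendant '[[0,0,0.015,0,0,0,-0.138],[0,0,0.015,0,0,0,-0.138],[0,0,0.01,0,0,0,-0.138],[0,0,0.004,0,0,0,-0.138],[0,0,0,0,0,0,-0.138],[0,0,0,0,0,0,-0.138]]'
python3 - <<'E'
from h import *
rep([-.076,0,.083])
im=imaging.camera("scene")["image"][140:300,200:360,::-1]
cv2.imwrite("pics/s2.png",cv2.resize(im,None,fx=3.75,fy=3.75,interpolation=cv2.INTER_CUBIC))
E
```

```text
time_s: 4.12
ee_pos: [0.5286, -0.0753, 0.1801]
eef_rot: [-3.141, 0.001, -3.069]
force: [-1.7, -0.6, 7.2]
grip_width: 0.0535
t 4.12 tcp [ 0.5286 -0.0753  0.1801] tip(printer)mm [-75.9  -0.1  82.9] F [-1.66 -0.58  7.17] M [0.14 0.35 0.01] w 0.0535
q [-0.21   0.399  1.693 -0.     1.048 -1.853]
turn needed /30deg [-0.     0.001  0.002]
shift needed /120mm (tool axes) [ 0.001  0.    -0.001] tcp target [ 0.5285 -0.0752  0.1802]
```

View pics/s2.png

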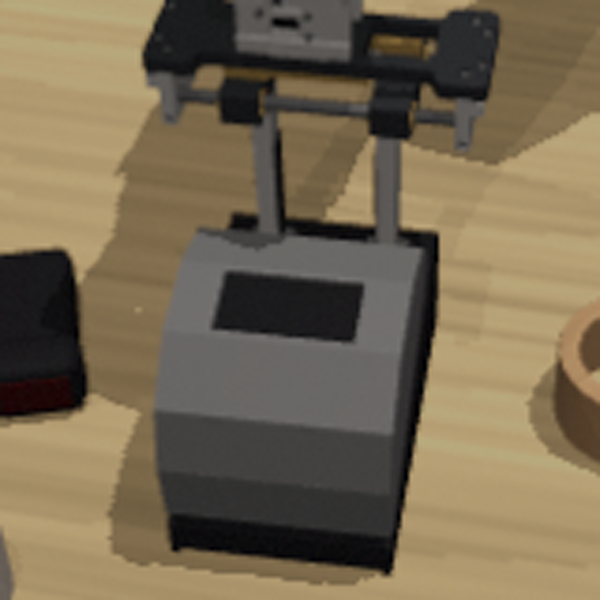

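The fingers are at (270,235) and (388,240), holding both buttons down with 7.2 N, about 7 mm of travel. The cover still looks shut, so I'll hold and wait.

```bash
for i in 1 2; do python3 -m pendant '[[0,0,0,0,0,0,-0.138],[0,0,0,0,0,0,-0.138],[0,0,0,0,0,0,-0.138],[0,0,0,0,0,0,-0.138],[0,0,0,0,0,0,-0.138],[0,0,0,0,0,0,-0.138],[0,0,0,0,0,0,-0.138],[0,0,0,0,0,0,-0.138],[0,0,0,0,0,0,-0.138],[0,0,0,0,0,0,-0.138]]'; done
python3 - <<'E'
from h import *
rep([-.076,0,.083])
im=imaging.camera("scene")["image"][140:300,200:360,::-1]
cv2.imwrite("pics/s3.png",cv2.resize(im,None,fx=3.75,fy=3.75,interpolation=cv2.INTER_CUBIC))
E
```

```text
time_s: 5.0
ee_pos: [0.5286, -0.0752, 0.1801]
eef_rot: [-3.141, 0.001, -3.069]
force: [-0.8, 0.4, 6.1]
grip_width: 0.0537
time_s: 5.83
ee_pos: [0.5286, -0.0752, 0.1801]
eef_rot: [-3.141, 0.001, -3.069]
force: [-1.1, 1.1, 6.5]
grip_width: 0.0536
t 5.83 tcp [ 0.5286 -0.0752  0.1801] tip(printer)mm [-75.9  -0.   82.9] F [-1.1   1.05  6.49] M [0.1  0.34 0.  ] w 0.0536
q [-0.21   0.399  1.693  0.     1.048 -1.853]
turn needed /30deg [-0.     0.001  0.002]
shift needed /120mm (tool axes) [ 0.     0.    -0.001] tcp target [ 0.5285 -0.0752  0.1802]
```

View pics/s3.png

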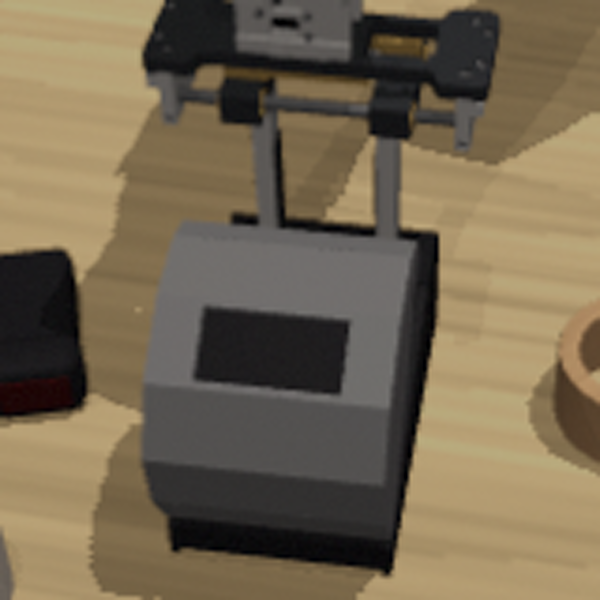

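The cover has swung up: the window has moved down and back to (270,350). I'll hold a little longer to make sure it has settled.

```bash
python3 -m pendant '[[0,0,0,0,0,0,-0.138],[0,0,0,0,0,0,-0.138],[0,0,0,0,0,0,-0.138],[0,0,0,0,0,0,-0.138],[0,0,0,0,0,0,-0.138],[0,0,0,0,0,0,-0.138],[0,0,0,0,0,0,-0.138],[0,0,0,0,0,0,-0.138],[0,0,0,0,0,0,-0.138],[0,0,0,0,0,0,-0.138]]'
python3 - <<'E'
from h import *
im=imaging.camera("scene")["image"][140:300,200:360,::-1]
cv2.imwrite("pics/s4.png",cv2.resize(im,None,fx=3.75,fy=3.75,interpolation=cv2.INTER_CUBIC))
# predicted window/top-edge pixels for several angles: top plate x 0..45 z130, y +-.056, upper front corner
H=np.array([.085,0,.03])
for th in (0,.3,.4,.5,.6):
    c,s=np.cos(th),np.sin(th)
    out=[]
    for q in [(-.05,.056,.1),(-.05,-.056,.1),(0,.056,.13),(0,-.056,.13),(.045,.056,.13),(.045,-.056,.13)]:
        d=np.array(q)-H; r=np.array([c*d[0]+s*d[2],d[1],-s*d[0]+c*d[2]])+H
        out.append(((px("scene",[p2w(r)])[0]-[200,140]+.5)*3.75-.5).round().astype(int).tolist())
    print(th,out)
E
```

```text
time_s: 6.72
ee_pos: [0.5286, -0.0752, 0.1801]
eef_rot: [-3.141, 0.001, -3.069]
force: [-2.0, 0.6, 6.0]
grip_width: 0.0534
0 [[422, 258], [221, 238], [409, 278], [197, 257], [397, 338], [177, 316]]
0.3 [[416, 239], [206, 218], [401, 292], [179, 270], [388, 372], [161, 349]]
0.4 [[413, 238], [200, 217], [397, 302], [173, 280], [385, 387], [156, 364]]
0.5 [[410, 240], [193, 219], [393, 315], [166, 292], [381, 404], [151, 380]]
0.6 [[406, 245], [186, 224], [389, 330], [159, 307], [378, 423], [146, 399]]
```

View pics/s4.png

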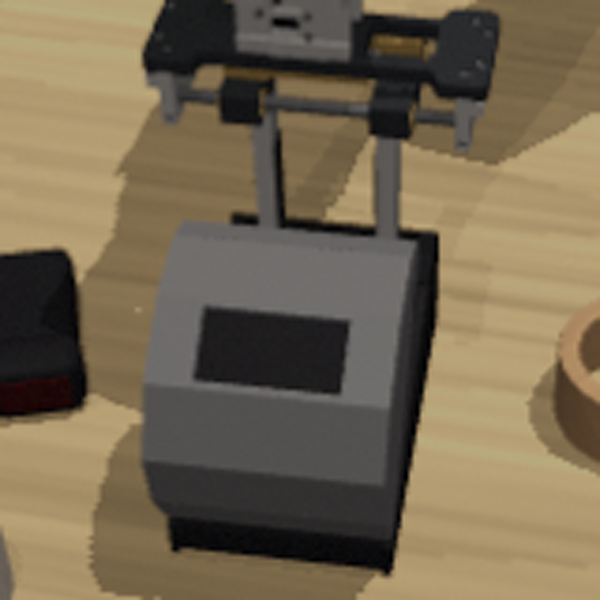

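The cover rests at about 0.5 rad: its top-plate edge at (148,383)–(388,408) matches the 0.5 rad prediction. Now I'll let go by going straight up, back off, and bring the fingers together to a narrow gap.

```bash
python3 -m pendant '[[0,0,-0.05,0,0,0,-0.138],[0,0,-0.08,0,0,0,-0.138],[0,0,-0.06,0,0,0,-0.138],[0.05,0,-0.05,0,0,0,0.8],[0.1,0,0,0,0,0,0.8],[0.1,0,0,0,0,0,0.8],[0,0,0,0,0,0,0.8]]' 10
python3 -m pendant '[[0,0,0,0,-0.1875,0,0.8],[0,0,0,0,-0.1875,0,0.8],[0,0,0,0,-0.1875,0,0.8],[0,0,0,0,-0.1875,0,0.8],[0,0,0,0,-0.1875,0,0.8],[0,0,0,0,-0.1875,0,0.8],[0,0,0,0,-0.1875,0,0.8],[0,0,0,0,-0.1875,0,0.8],[0,0,0,0,0,0,0.8],[0,0,0,0,0,0,0.8]]'
python3 - <<'E'
from h import *
rep([-.037,0,.140],np.pi/4)
im=imaging.camera("scene")["image"][100:300,180:380,::-1]
cv2.imwrite("pics/s5.png",cv2.resize(im,None,fx=3,fy=3,interpolation=cv2.INTER_CUBIC))
E
```

```text
time_s: 7.35
ee_pos: [0.4969, -0.0774, 0.2089]
eef_rot: [3.142, -0.001, -3.069]
force: [-0.1, -0.1, 0.7]
grip_width: 0.0307
time_s: 8.18
ee_pos: [0.5045, -0.0654, 0.2226]
eef_rot: [-3.132, 0.74, -3.071]
force: [0.4, 0.5, -0.1]
grip_width: 0.0092
t 8.18 tcp [ 0.5045 -0.0654  0.2226] tip(printer)mm [-33.7  10.4 150.8] F [ 0.42  0.49 -0.06] M [-0.03  0.31  0.01] w 0.0092
q [-0.276  0.12   2.066  0.75   0.328 -2.554]
turn needed /30deg [-0.02  -0.087 -0.001]
shift needed /120mm (tool axes) [ 0.118 -0.095  0.05 ] tcp target [ 0.4988 -0.0773  0.2087]
```

View pics/s5.png

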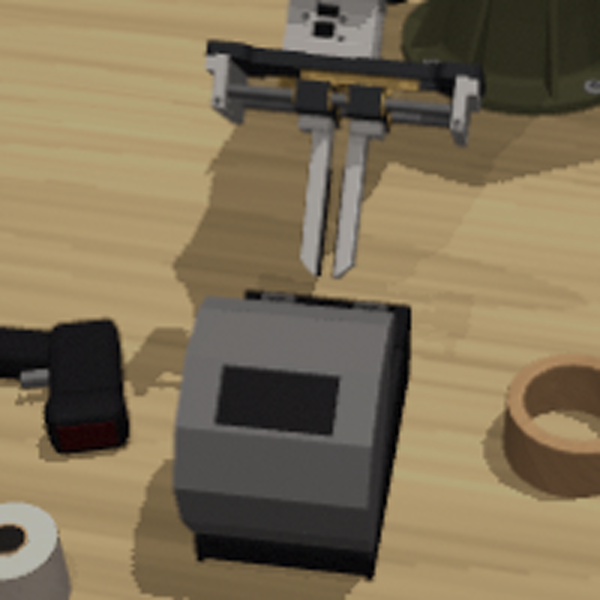

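The joint 4 and 6 values show that tilting 45° near the arm's azimuth runs close to a wrist singularity: q6 is at its limit of about -2.55. I'll back the tilt off to 30°, which still pushes well, and re-aim.

```bash
python3 -m pendant '[[0,0,0,0,0.1,0,0.8],[0,0,0,0,0.12,0,0.8],[0,0,0,0,0.12,0,0.8],[0,0,0,0,0.05,0,0.8],[0,0,0,0,0,0,0.8]]'
python3 - <<'E'
from h import *
rep([-.036,0,.147],np.pi/6)
E
```

```text
time_s: 8.65
ee_pos: [0.5048, -0.0662, 0.2224]
eef_rot: [-3.133, 0.533, -3.075]
force: [-0.4, -0.2, 0.0]
grip_width: 0.0092
t 8.65 tcp [ 0.5048 -0.0662  0.2224] tip(printer)mm [-49.6   9.6 138.7] F [-0.39 -0.19  0.05] M [ 0.04  0.29 -0.02] w 0.0092
q [-0.254  0.145  1.977  0.307  0.527 -2.116]
turn needed /30deg [-0.022  0.019 -0.009]
shift needed /120mm (tool axes) [-0.141 -0.088 -0.001] tcp target [ 0.5199 -0.0758  0.2312]
```

```bash
python3 -m pendant '[[-0.05,-0.04,0,-0.01,0.01,0,0.8],[-0.05,-0.03,0,-0.01,0.01,0,0.8],[-0.04,-0.018,0,0,0,0,0.8],[0,0,0,0,0,0,0.8],[0,0,0,0,0,0,0.8]]'
python3 - <<'E'
from h import *
rep([-.013,0,.108],np.pi/6)
im=imaging.camera("scene")["image"][100:300,180:380,::-1]
cv2.imwrite("pics/s6.png",cv2.resize(im,None,fx=3,fy=3,interpolation=cv2.INTER_CUBIC))
im=imaging.camera("top")["image"][180:330,280:430,::-1]
cv2.imwrite("pics/t6.png",cv2.resize(im,None,fx=4,fy=4,interpolation=cv2.INTER_CUBIC))
E
```

```text
time_s: 9.07
ee_pos: [0.5195, -0.0756, 0.2307]
eef_rot: [3.137, 0.526, -3.079]
force: [-0.3, -0.3, -0.1]
grip_width: 0.0092
t 9.07 tcp [ 0.5195 -0.0756  0.2307] tip(printer)mm [-36.2   0.3 146.6] F [-0.29 -0.32 -0.05] M [-0.06  0.24  0.01] w 0.0092
q [-0.27   0.169  1.924  0.316  0.571 -2.13 ]
turn needed /30deg [-0.     0.004 -0.014]
shift needed /120mm (tool axes) [-0.007 -0.002  0.375] tcp target [ 0.5429 -0.0742  0.1922]
```

View pics/s6.png

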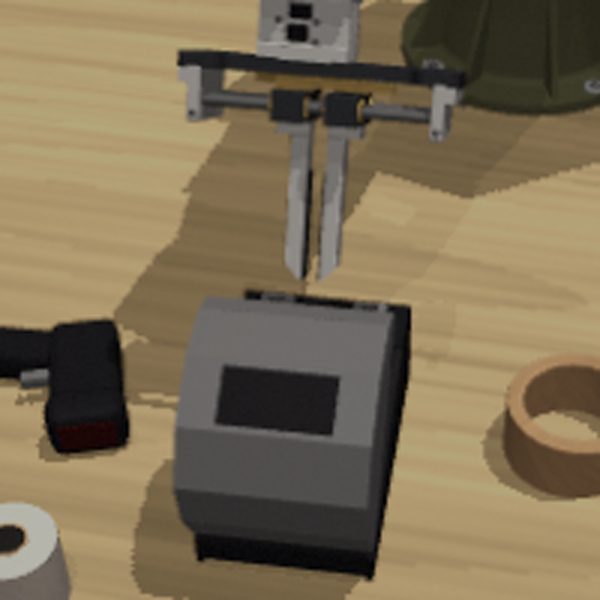

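View pics/t6.png

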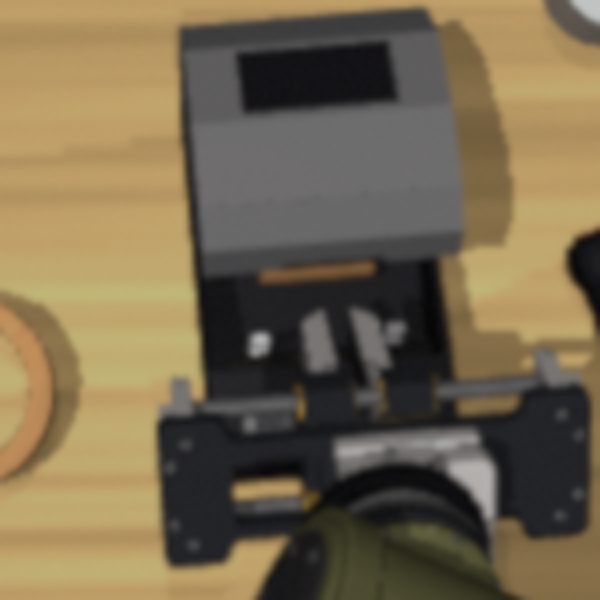

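The tool is centred on the printer, with the fingertips in front of and below the open cover's edge. In the top crop the tips are at (320,315) and (365,315), and the cover edge runs from (205,270) to (460,245). I'll slide in under the edge.

```bash
python3 -m pendant '[[0,0,0.08,0,0,0,0.8],[0,0,0.09,0,0,0,0.8],[0,0,0.09,0,0,0,0.8],[0,0,0.08,0,0,0,0.8],[0,0,0.035,0,0,0,0.8],[0,0,0,0,0,0,0.8],[0,0,0,0,0,0,0.8]]'
python3 - <<'E'
from h import *
rep([-.0045,0,.113],np.pi/6)
E
python3 -m pendant '[[-0.03,0,0,0,0,0,0.8],[-0.03,0,0,0,0,0,0.8],[-0.03,0,0,0,0,0,0.8],[-0.03,0,0,0,0,0,0.8]]'
python3 - <<'E'
from h import *
rep([-.0045,0,.113],np.pi/6)
E
```

```text
time_s: 9.75
ee_pos: [0.5419, -0.0736, 0.1917]
eef_rot: [3.137, 0.525, -3.079]
force: [-0.4, -0.2, 1.0]
grip_width: 0.0093
t 9.75 tcp [ 0.5419 -0.0736  0.1917] tip(printer)mm [-13.7   0.6 107.6] F [-0.41 -0.22  0.99] M [0.01 0.26 0.04] w 0.0093
q [-0.253  0.276  1.899  0.347  0.49  -2.156]
turn needed /30deg [ 0.     0.004 -0.014]
shift needed /120mm (tool axes) [-0.091 -0.004 -0.001] tcp target [ 0.5513 -0.0736  0.1972]
time_s: 10.08
ee_pos: [0.5548, -0.0729, 0.1997]
eef_rot: [3.138, 0.526, -3.079]
force: [-0.9, -1.2, 0.3]
grip_width: 0.0094
t 10.08 tcp [ 0.5548 -0.0729  0.1997] tip(printer)mm [ -0.8   0.4 115.7] F [-0.93 -1.21  0.31] M [0.04 0.38 0.01] w 0.0094
q [-0.245  0.288  1.86   0.324  0.512 -2.124]
turn needed /30deg [-0.     0.006 -0.014]
shift needed /120mm (tool axes) [ 0.036 -0.004  0.004] tcp target [ 0.5513 -0.0736  0.1972]
```

```bash
python3 -m pendant '[[-0.035,0,0,0,0,0,0.8],[-0.035,0,0,0,0,0,0.8],[-0.035,0,0,0,0,0,0.8],[-0.035,0,0,0,0,0,0.8],[-0.035,0,0,0,0,0,0.8],[-0.035,0,0,0,0,0,0.8]]'
python3 - <<'E'
from h import *
rep([-.0045,0,.113],np.pi/6)
im=imaging.camera("scene")["image"][100:300,180:380,::-1]
cv2.imwrite("pics/s7.png",cv2.resize(im,None,fx=3,fy=3,interpolation=cv2.INTER_CUBIC))
E
```

```text
time_s: 10.58
ee_pos: [0.5765, -0.0715, 0.2119]
eef_rot: [3.137, 0.526, -3.079]
force: [-1.5, 0.0, 0.1]
grip_width: 0.0093
t 10.58 tcp [ 0.5765 -0.0715  0.2119] tip(printer)mm [ 21.    0.3 127.9] F [-1.5   0.    0.09] M [0.06 0.35 0.03] w 0.0093
q [-0.231  0.312  1.793  0.291  0.55  -2.077]
turn needed /30deg [ 0.     0.004 -0.014]
shift needed /120mm (tool axes) [ 0.244 -0.004  0.001] tcp target [ 0.5513 -0.0736  0.1972]
```

View pics/s7.png

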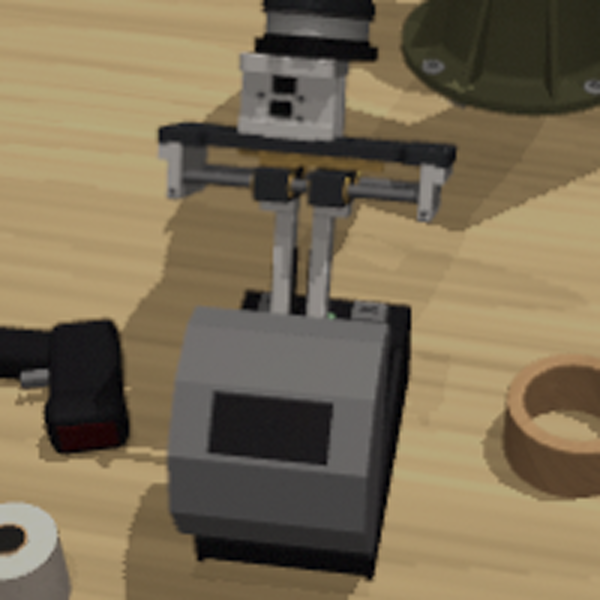

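The cover is moving: the window has shifted from (277,400) to (270,428), and the buttons are up. I'll keep pushing.

```bash
python3 -m pendant '[[-0.035,0,0,0,0,0,0.8],[-0.035,0,0,0,0,0,0.8],[-0.035,0,0,0,0,0,0.8],[-0.035,0,0,0,0,0,0.8],[-0.035,0,0,0,0,0,0.8],[-0.035,0,0,0,0,0,0.8],[-0.035,0,0,0,0,0,0.8],[-0.035,0,0,0,0,0,0.8]]'
python3 - <<'E'
from h import *
rep([-.0045,0,.113],np.pi/6)
im=imaging.camera("scene")["image"][100:300,180:380,::-1]
cv2.imwrite("pics/s8.png",cv2.resize(im,None,fx=3,fy=3,interpolation=cv2.INTER_CUBIC))
E
```

```text
time_s: 11.3
ee_pos: [0.6055, -0.0697, 0.2288]
eef_rot: [3.137, 0.526, -3.079]
force: [-0.0, 1.1, -0.8]
grip_width: 0.0092
t 11.3 tcp [ 0.6055 -0.0697  0.2288] tip(printer)mm [ 50.   -0.  144.7] F [-0.04  1.07 -0.75] M [0.03 0.32 0.01] w 0.0092
q [-0.215  0.346  1.701  0.253  0.602 -2.023]
turn needed /30deg [-0.     0.004 -0.014]
shift needed /120mm (tool axes) [ 0.524 -0.004  0.001] tcp target [ 0.5513 -0.0736  0.1972]
```

View pics/s8.png

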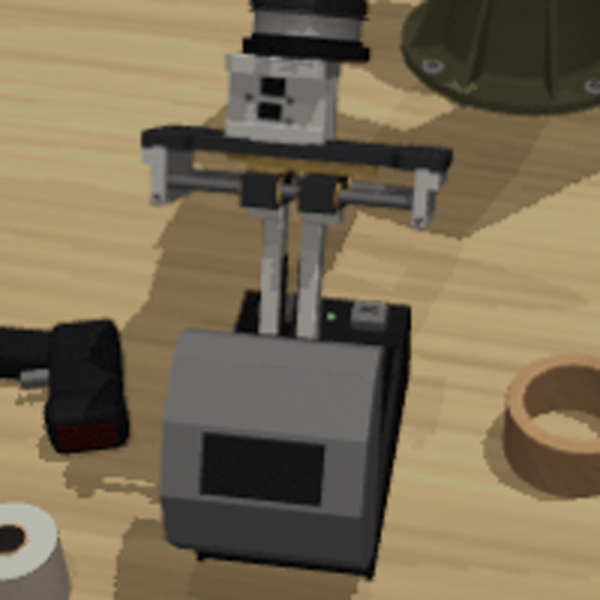

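```bash
python3 -m pendant '[[-0.04,0,0,0,0,0,0.8],[-0.04,0,0,0,0,0,0.8],[-0.04,0,0.01,0,0,0,0.8],[-0.04,0,0.01,0,0,0,0.8],[-0.03,0,0.01,0,0,0,0.8],[0,0,0,0,0,0,0.8],[0,0,0,0,0,0,0.8],[0,0,0,0,0,0,0.8],[0,0,0,0,0,0,0.8],[0,0,0,0,0,0,0.8]]'
python3 - <<'E'
from h import *
rep([-.0045,0,.113],np.pi/6)
im=imaging.camera("scene")["image"][100:300,180:380,::-1]
cv2.imwrite("pics/s9.png",cv2.resize(im,None,fx=3,fy=3,interpolation=cv2.INTER_CUBIC))
E
```

```text
time_s: 12.18
ee_pos: [0.6265, -0.0684, 0.237]
eef_rot: [3.137, 0.526, -3.079]
force: [0.7, 0.5, -0.0]
grip_width: 0.0095
t 12.18 tcp [ 0.6265 -0.0684  0.237 ] tip(printer)mm [ 71.1  -0.2 152.9] F [ 0.74  0.46 -0.  ] M [0.01 0.19 0.01] w 0.0095
q [-0.205  0.378  1.635  0.234  0.632 -1.993]
turn needed /30deg [-0.     0.004 -0.014]
shift needed /120mm (tool axes) [ 0.71  -0.004 -0.029] tcp target [ 0.5513 -0.0736  0.1972]
```

View pics/s9.png

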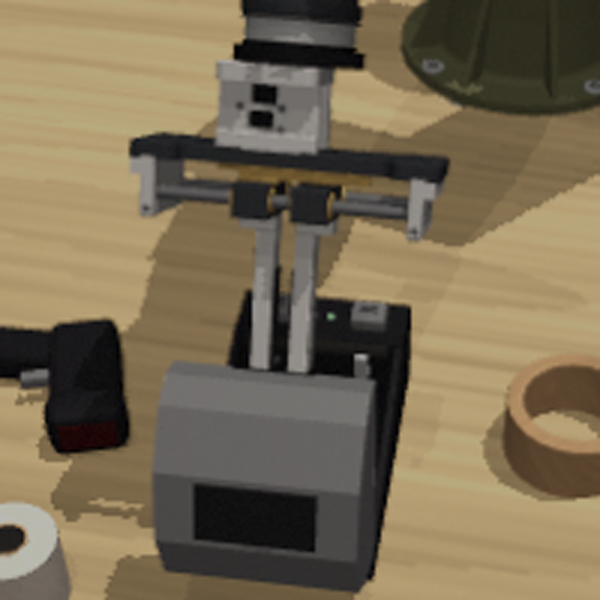

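The cover is past its tipping point and going over by itself. I'll withdraw back and up.

```bash
python3 -m pendant '[[0.03,0,0,0,0,0,0.8],[0.06,0,-0.05,0,0,0,0.8],[0.06,0,-0.15,0,0,0,0.8],[0.06,0,-0.2,0,0,0,0.8],[0.06,0,-0.2,0,0,0,0.8],[0.05,0,-0.2,0,0,0,0.8],[0.05,0,-0.15,0,0,0,0.8],[0,0,-0.05,0,0,0,0.8],[0,0,0,0,0,0,0.8],[0,0,0,0,0,0,0.8]]'
for i in 1 2; do python3 -m pendant '[[0,0,0,0,0,0,0.8],[0,0,0,0,0,0,0.8],[0,0,0,0,0,0,0.8],[0,0,0,0,0,0,0.8],[0,0,0,0,0,0,0.8],[0,0,0,0,0,0,0.8],[0,0,0,0,0,0,0.8],[0,0,0,0,0,0,0.8],[0,0,0,0,0,0,0.8],[0,0,0,0,0,0,0.8]]'; done
python3 - <<'E'
from h import *
rep()
cv2.imwrite("pics/s10.png",imaging.camera("scene")["image"][:,:,::-1])
H=np.array([.085,0,.03])
for th in (0.9,1.0,1.1,1.2,1.3,1.4,1.45):
    c,s=np.cos(th),np.sin(th)
    out=[]
    for q in [(-.05,.056,.08),(-.05,-.056,.08),(-.05,.056,.1),(-.05,-.056,.1),(0,.056,.13),(0,-.056,.13)]:
        d=np.array(q)-H; r=np.array([c*d[0]+s*d[2],d[1],-s*d[0]+c*d[2]])+H
        out.append(px("scene",[p2w(r)])[0].round().astype(int).tolist())
    print(th,out)
E
```

```text
time_s: 13.07
ee_pos: [0.5283, -0.0751, 0.3181]
eef_rot: [3.137, 0.526, -3.079]
force: [-0.8, 0.4, -0.2]
grip_width: 0.0093
time_s: 13.9
ee_pos: [0.5282, -0.0751, 0.3184]
eef_rot: [3.137, 0.526, -3.079]
force: [1.0, 0.1, 0.4]
grip_width: 0.0094
time_s: 14.73
ee_pos: [0.5282, -0.0751, 0.3184]
eef_rot: [3.137, 0.526, -3.079]
force: [-0.4, 0.4, -0.0]
grip_width: 0.0096
t 14.73 tcp [ 0.5282 -0.0751  0.3184] tip(printer)mm [-2.750e+01  2.000e-01  2.343e+02] F [-0.39  0.43 -0.04] M [-0.05  0.28  0.04] w 0.0096
q [-0.264  0.079  1.802  0.239  0.773 -2.028]
turn needed /30deg [ 0.004  1.004 -0.014]
0.9 [[306, 214], [246, 208], [305, 214], [243, 208], [300, 244], [237, 237]]
1.0 [[305, 217], [244, 211], [303, 219], [241, 213], [299, 251], [235, 244]]
1.1 [[304, 222], [242, 215], [302, 225], [239, 218], [298, 258], [234, 251]]
1.2 [[303, 227], [240, 220], [301, 231], [237, 225], [297, 265], [233, 258]]
1.3 [[301, 233], [238, 226], [300, 238], [235, 232], [296, 273], [231, 266]]
1.4 [[300, 239], [236, 233], [298, 246], [233, 239], [295, 280], [230, 273]]
1.45 [[299, 243], [235, 236], [298, 250], [232, 243], [295, 284], [230, 277]]
```

View pics/s10.png

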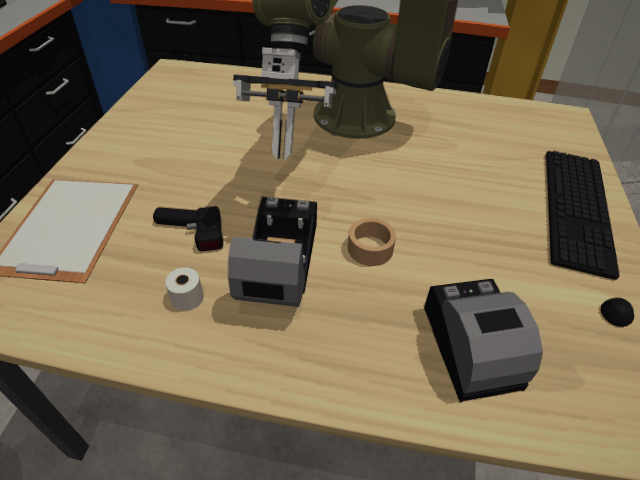

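The cover is nearly fully back: its front edge is at about (234,240)–(302,243), which fits roughly 1.4 rad. The hand is clear at (283,150) and the bystanders haven't moved. I'll wait 1.7 s more and check that it has stopped.

```bash
for i in 1 2; do python3 -m pendant '[[0,0,0,0,0,0,0.8],[0,0,0,0,0,0,0.8],[0,0,0,0,0,0,0.8],[0,0,0,0,0,0,0.8],[0,0,0,0,0,0,0.8],[0,0,0,0,0,0,0.8],[0,0,0,0,0,0,0.8],[0,0,0,0,0,0,0.8],[0,0,0,0,0,0,0.8],[0,0,0,0,0,0,0.8]]'; done
python3 - <<'E'
from h import *
im=imaging.camera("scene")["image"][:,:,::-1]; old=cv2.imread("pics/s10.png"); first=cv2.imread("pics/scene0.png")
print("diff printer",cv2.absdiff(im,old)[190:310,220:320].max())
for n,b in dict(label=(265,312,163,205),tape=(215,268,345,398),scan=(202,230,150,200)).items():
    print(n,cv2.absdiff(im,first)[b[0]:b[1],b[2]:b[3]].mean())
cv2.imwrite("pics/s11.png",cv2.resize(im[180:310,210:330],None,fx=4.5,fy=4.5,interpolation=cv2.INTER_CUBIC))
cv2.imwrite("pics/t11.png",imaging.camera("top")["image"][:,:,::-1])
E
```

```text
time_s: 15.62
ee_pos: [0.5282, -0.0751, 0.3184]
eef_rot: [3.137, 0.526, -3.079]
force: [-0.2, -0.2, 0.4]
grip_width: 0.0097
time_s: 16.45
ee_pos: [0.5282, -0.0751, 0.3184]
eef_rot: [3.137, 0.526, -3.079]
force: [-0.0, -0.6, 0.6]
grip_width: 0.0094
diff printer 9
label 5.426882809861533
tape 4.778450219532456
scan 3.595
```

View pics/s11.png

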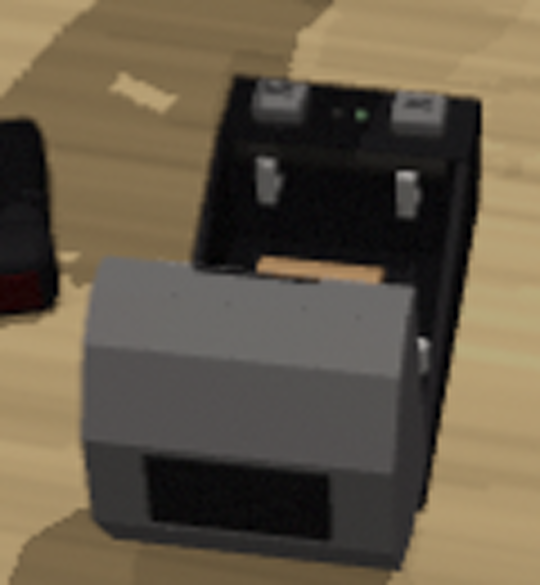

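View pics/t11.png

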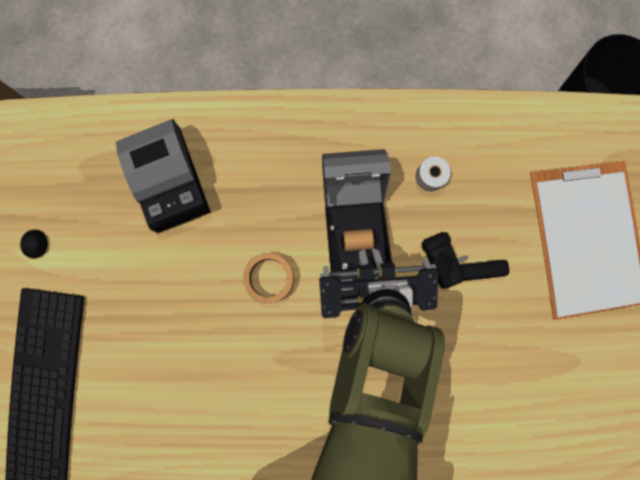

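The cover stands still (maximum pixel difference 9 over 1.7 s). Its front edge at (232,237)–(301,243) matches the prediction for 1.45 rad, (235,236)–(299,243). The buttons are up, the hand is clear, and the bystanders are at their original pixels in the top view: tape (270,277), label roll (434,172), scanner (450,265). Handing in.

```bash
python3 -c "
from station import hand_in
print(hand_in())"
```

```text
the job is handed in; nothing more can be done
None
```

The label printer is open and the job is handed in, at about 16.6 s of the 40 s allowed. I pressed both release buttons together (about 7 mm down, 6–7 N in total) and held them until the cover had sprung to about 0.5 rad. I then let go, slid the nearly closed fingers under its front edge and pushed it past the tipping point.

**Last checks:** these were made in the pictures, because the joint values can't be read directly.
- **Cover:** it stands still, and its front edge matches the position predicted for 1.45 rad.
- **Buttons:** both look up.
- **Bystanders:** the label roll, tape roll and scanner show at the same places as at the start.
- **Hand:** it is clear of the printer, with only sensor noise on the force reading.

**What was off:**
- **Joint range:** my first 45° tilt drove joint 6 to -2.554, at its stated limit of -2.55. I backed off to 30°. If the limit is judged strictly, that could count as passing the range.
- **Push force:** while I pushed the cover, the force reading was near its noise of about 1 N. That the fingers were pushing it rests on the cover visibly moving with them, not on the force.

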